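# Register a key tag in the lever press and hold the press on its mark

### The arm

A 6-joint arm with a two-finger parallel gripper is mounted at the origin on the work surface. World frame = base frame: x ahead of the robot, y to its left, z up, the work surface at z = 0. Lengths are in m, angles in rad, forces in N, time in s.
With the tool pointing down it reaches from about 0.325 to 0.775 m from the base axis. Payload 9.3 kg.
Tool frame: the origin (TCP) lies midway between the tips of the shut fingers; the grasp point (between the pads) lies 19 mm behind it; z points along the fingers, x is the direction in which the jaws open and shut, and the axes are right-handed (so a half turn about z gives the same grasp; the last joint's range is limited). The gripper opens to 85 mm and grips with 20 to 120 N. Pads are 22 mm wide; open, the fingers measure 114 mm over their backs; the gripper's body (76 mm by 85 mm) begins 54 mm behind the grasp point. The pads swing forward as they close: fully open they stand 13 mm farther back than shut.
Start: joints at [1.155, 0.259, 0.021, 1.334, 0, 1.418], TCP at [0.143, 0.531, 0.231] pointing down, gripper open.
Joint ranges: [-3.04, 3.04], [-0.91, 1.82], [-1.04, 1.36], [-1.92, 1.95], [-1.52, 1.45], [-3.14, 3.14]. Speed limits (rad/s): [2.22, 2.22, 2.79, 3.14, 3.14, 3.14].

### API

Orientations are given as a rotation vector (axis times angle).
In Python, from cell import arm gives the robot as it stands. The module is installed in compiled form; this text tells all that it offers.
- The arm moves only by the tool send_rows, never from a script. Its arguments are lists of equal length, an entry for each row: "linear": the shift along the world's x, y, z in mm, a list of three; "yaw": the turn about the world's z in rad; "hand": the closure in counts, from 0 (fully open) to 255 (shut). A call has 1 to 5 rows; each row is the pose to reach, as a shift and turn from the pose commanded when the call began; what a row does not reach only later rows make up. A row lasts 1/8 s, in which the tool goes at most 62.5 mm and 10.7 degrees, less where a joint would pass 70% of its speed; a pose out of reach is approached as far as the arm can. A call with a gripper value outside its range is refused whole. The fingers move at their own pace and stop on an object; the grip force is fixed at half the most. Time passes only in rows, so rows that repeat a pose let the fingers close. It gives the time, the measured TCP pose, the force and the opening at its end, in the units of the state.
- arm.state(): the state, without advancing time (a new reading comes with each control period).
- arm.snapshot(name): name is "scene" or "side" or "wrist"; returns a dict with "img" (480x640x3 uint8, blue, green, red), "vfov" (degrees; the focal length in pixels is half the picture's height over the tangent of half this angle, whatever the lens; pixels are square), "cx", "cy" (the principal point, pixels), "k1" (the pictures are not rectified: a ray, as slopes to the right and down, at radius r is drawn at 1 + k1 r^2 times it, then the intrinsics apply), "eye" and "orientation" of the camera in the world; the wrist camera has in their place "T_tool_cam" (4x4, takes a point from camera to tool coordinates, whose origin is the TCP and whose axes are the tool frame's). Camera axes: x right, y down, z forward; pixel columns grow to the right and rows downward; lengths in m; the calibration is good to about 2 mm. A picture is of the moment at which its call begins: read the wrist's pose just before it. There is no depth.
- arm.sign_off(): hands the job in, once; it reports no verdict.
The state is a dict: "t": time; "q": joint angles; "qd": joint speeds; "joint_efforts": joint torques, N m; "tcp_pos": TCP position; "eef_rot": TCP orientation; "force": force on the tool from outside, world axes, zero at the start; "moment": the same for the moment, N m; "opening": finger opening in m.
Only numpy, scipy, OpenCV 4.12 (cv2) and the standard library are available. Lean on these libraries where they do the work, as an engineer would, in place of code of your own. Each camera call takes 0.05 s, during which the arm holds its last target.

### The job

The brass plate on the oak key tag must be pressed while its adhesive grabs: on the bed of the bench press, push the tag snug into the corner of the stops, plated end against the end stop and long side along the side fence. Then take the press's spring-return handle and pull it over towards the front until the lever's pointer stands at the index on the quadrant, and keep it there: the program finishes while the gripper is still holding the handle at the mark, with the foot squeezing the tag. Leave the index and the things lying round the press alone.

Things in the scene. Friction and masses are not known exactly. Their poses are not given: they have to be found in the camera images.
- press: Grey C-frame bench lever press fixed on the table, base 282 x 164 mm. Origin: on the table under the ram axis. +x points from its open front (robot's side) to its column, +y left; it stands somewhat turned. Flat bed 16 mm above the table, x = -190 to 92, y = -82 to 82 mm. The head overhangs from x = -30 mm backwards, y = -30 to 30, z = 81 to 155 mm; keep the gripper's body in front of it.
- corner (a point): Corner on the bed (16 mm above the table) where the faces of the two 7 mm high steel stops meet, at x = 18, y = 16 mm in the press frame. The end stop's face runs from here 38 mm to the right (press -y); the side fence's face runs from here 188 mm to the front (press -x).
- tag: Loose oak key tag, a bar 150 x 32 x 10 mm, about 0.1 kg, with a brass plate on its far half. Origin: centre of its underside; x along it towards the plated end, y across. It lies on the bed, back and right of the stops, a little askew. Fully home its origin is at x = -57, y = 0 mm in the press frame, its x axis along the press's, the plated end under the foot.
- foot: Round rubber pressure foot, 26 mm across, on a spring at the lower end of the ram. Origin: centre of its underside, 43 mm above the table when the lever is at rest, and it comes down 20 mm per rad of lever. It meets the 10 mm tag when the lever is at 0.85 rad and its spring then gives 8 N per mm.
- grip: Black rubber handle sleeve, 20 mm diameter, 90 mm long, turning freely on the cross-bar of the yoke lever, parallel to the press's y. Origin: its centre. The lever arms stand 52 mm either side of its centre; the middle can be taken from above. At rest at x = 28, y = 0, z = 279 mm (press frame); it swings to the front and down at radius 160 mm about the shaft at x = 12, z = 120 mm.
- lever (a joint): Angle of the yoke lever, rad: 0 at rest (leaning 0.1 rad back from upright), growing as it is pulled to the front; it leans (value - 0.1) rad forward of upright; end stop at 1.4. A spring always returns it to 0: about 4 N at the handle to start it, about 8 N before the foot meets the tag, up to about 17 N at the mark.
- index (a joint): Setting of the index rider on the quadrant, in rad of lever travel, stiff, set anew each time between 1.0 and 1.2. The lever is at the mark when lever equals this value.
- mark (a point): Point on the index rider, a dark fin clamped on the steel quadrant that arches over the back and top of the head on its right-hand side; 86 mm from the shaft axis.
- pointer (a point): Tip of the flat steel pointer hand fixed to the lever's right hub, 1.3 rad behind the lever arm, 86 mm from the shaft axis: it points back at rest and swings up along the quadrant as the handle is pulled; it coincides with mark when the lever is at the mark.
- tape: Bystander: roll of masking tape, 104 mm across, 25 mm high, lying to the left of the press. Origin: centre of its underside.
- knife: Bystander: black craft knife 175 x 18 x 12 mm, lying to the right. Origin: centre of the handle's underside, x along it.
- template: Bystander: flat brown hardboard template about 150 x 70 x 6 mm, lying to the right. Origin: centre of its main piece's underside.
Things that resemble listed ones, but are neither listed nor needed, are in the scene too. Of the things that look like the tag, the smaller one is meant.

How it is judged:
On the way:
1. the tag is pushed home against the end stop and the side fence, before the handle is pulled (x of tag in the frame of press above -0.059 m and y of tag in the frame of press above -0.002 m and angle between the x axis of tag and the x axis of press, either way round below 0.03 rad and value of joint lever below 0.2 rad), for 0.2 s.
At the end, for the whole second after the job is handed in: The tag lies on the bed within 2 mm of the end stop and the side fence and within 0.03 rad of straight; the pointer is within 6 mm of the index (0.07 rad of lever) and still; the foot squeezes the tag with more than 6 N; the fingers hold the handle sleeve with more than 3 N (x of tag in the frame of press between -0.059 and -0.054 m and y of tag in the frame of press between -0.002 and 0.003 m and z of tag in the frame of press below 0.019 m and angle between the x axis of tag and the x axis of press, either way round below 0.03 rad and distance between pointer and mark below 0.006 m and velocity of joint lever between -0.05 and 0.05 rad/s and contact force between foot and tag above 6 N and contact force between the fingers and grip above 3 N); the arm keeps its last pose, push and grip.
It fails at once if the index is shifted (distance of mark from where it was at the start of the episode above 0.004 m).
It fails at once if the tape roll is disturbed (distance of tape from where it was at the start of the episode above 0.02 m).
It fails at once if the knife is disturbed (distance of knife from where it was at the start of the episode above 0.02 m).
It fails at once if the template is disturbed (distance of template from where it was at the start of the episode above 0.02 m).
It also fails if it takes over 72 s, if anything falls off the work surface, if the arm or the gripper's body presses on something with over 40 N, if the wrist force passes 120 N, or if a joint passes its speed limit or range.

## Working session

There is one attempt and no reset: what is moved stays moved. The work goes in short steps, Python scripts to look and compute and a tool call to move; the robot and the scene stay as the last step left them, time stands still between calls to the robot, and variables do not carry over. Pictures are saved under pics/ and viewed, and the job is handed in when it is done.

Besides the shell and the picture viewer there is one more tool, called after "Emit:" as name(argument=value, ...), one argument or row to a line, values as JSON. send_rows: Moves the arm, as the interface text tells. Its arguments: {"type":"object","properties":{"linear":{"type":"array","items":{"type":"array","items":{"type":"number"}}},"yaw":{"type":"array","items":{"type":"number"}},"hand":{"type":"array","items":{"type":"number"}}},"required":["linear","yaw","hand"]}

```bash
mkdir -p pics; ls; cat > h.py <<'E'
import numpy as np, cv2
from cell import arm
E
python3 - <<'E'
from h import *
for n in ["scene","side","wrist"]:
    s=arm.state(); d=arm.snapshot(n); cv2.imwrite(f"pics/{n}0.png",d["img"])
    np.save(f"pics/{n}0.npy",{**d,"state":s},allow_pickle=True)
    print(n,{k:v for k,v in d.items() if k!="img"})
print(arm.state())
E
```

```text
pics
scene {'vfov': 44.731525665003865, 'cx': 328.52068043940034, 'cy': 242.56481540625737, 'k1': -0.06279290756653046, 'eye': array([ 1.15684622, -1.06001919,  1.00917619]), 'orientation': array([-2.08833566, -0.58034643,  0.31781627])}
side {'vfov': 43.19923982431108, 'cx': 316.1195594009469, 'cy': 243.57455426099233, 'k1': -0.12158586338870019, 'eye': array([ 0.15568452, -0.91132355,  0.99494944]), 'orientation': array([-2.22784706,  0.44889553, -0.21369343])}
wrist {'vfov': 68.20492920438856, 'cx': 320.9982779310204, 'cy': 244.17631005765597, 'k1': -0.054543091491935446, 'T_tool_cam': array([[ 9.99999722e-01, -5.88717728e-04,  4.58462113e-04,
         4.11333958e-04],
       [ 4.25760162e-04,  9.54765850e-01,  2.97358353e-01,
        -7.63699079e-02],
       [-6.12784103e-04, -2.97358075e-01,  9.54765835e-01,
        -1.43242845e-01],
       [ 0.00000000e+00,  0.00000000e+00,  0.00000000e+00,
         1.00000000e+00]])}
{'t': 0.15, 'q': array([ 1.15543534e+00,  2.59082324e-01,  2.09841990e-02,  1.33370626e+00,
       -1.72711458e-05,  1.41824975e+00]), 'qd': array([-0.00011326, -0.000771  ,  0.00172392, -0.00092165, -0.00306609,
       -0.00057992]), 'joint_efforts': array([ 2.61188747e-03, -5.55970252e+01,  3.44662106e+01,  1.14031314e-02,
       -1.41384890e-04, -4.24648886e-05]), 'tcp_pos': array([0.14279197, 0.53094083, 0.23081342]), 'eef_rot': array([ 2.49296646e+00,  1.91091110e+00, -1.37525564e-03]), 'force': array([-0.05467224, -0.54493139, -1.32677696]), 'moment': array([ 0.01504115, -0.04382089,  0.00681071]), 'opening': 0.0855589727262608}
```

View pics/scene0.png

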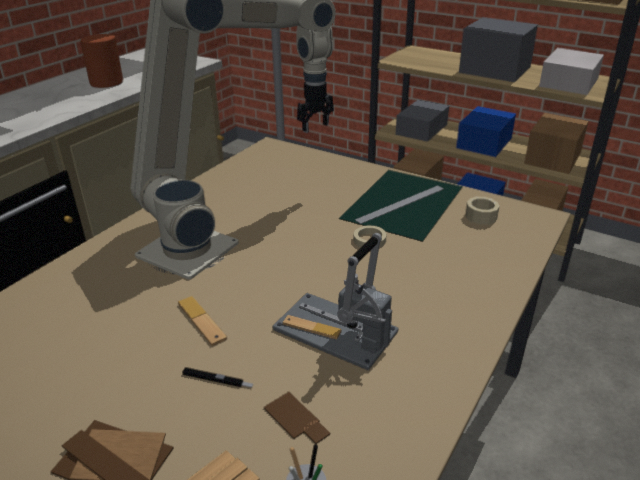

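View pics/side0.png

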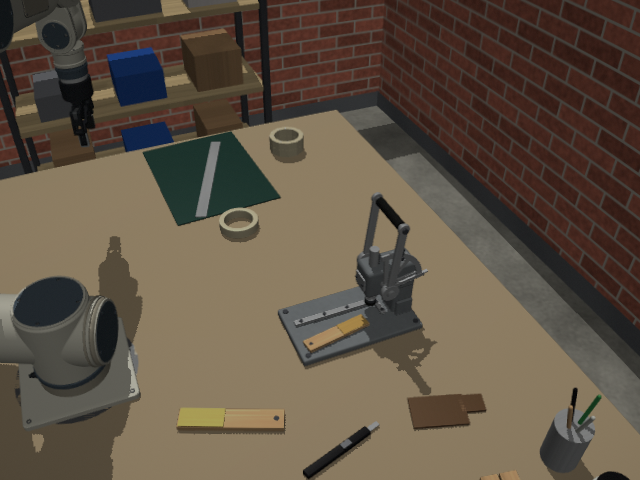

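View pics/wrist0.png

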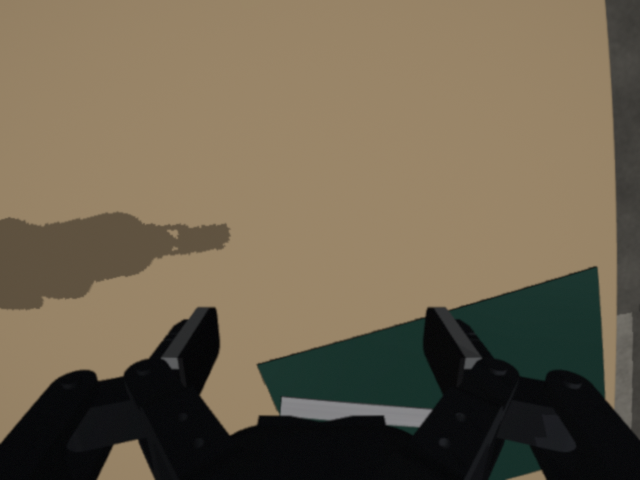

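The scene and side views show two tag look-alikes: a bar on the press bed (scene 310,326; side 336,333) and a bigger bar loose on the table (scene 202,320; side 231,418). The one on the bed is the smaller and matches "lies on the bed". Next I'll check it in close crops.

```bash
python3 - <<'E'
import cv2
a=cv2.imread("pics/scene0.png")[225:375,260:420]; cv2.imwrite("pics/sc_c.png",cv2.resize(a,None,fx=5,fy=4*1.25*0.8,interpolation=3) if 0 else cv2.resize(a,None,fx=4,fy=4,interpolation=2))
a=cv2.imread("pics/side0.png")[185:365,265:445]; cv2.imwrite("pics/si_c.png",cv2.resize(a,(720,720)[:2],interpolation=2)[:, :][0:720] if 0 else cv2.resize(a,(600,600),interpolation=2))
E
```

```text
(no output)
```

View pics/sc_c.png

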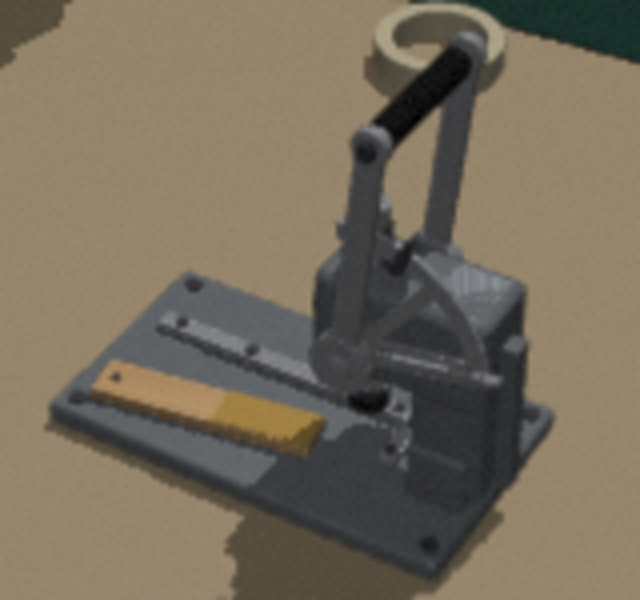

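View pics/si_c.png

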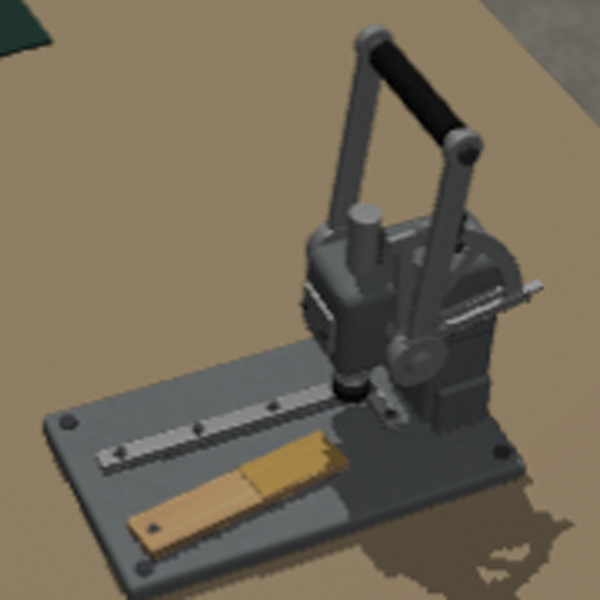

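```bash
cat >> h.py <<'E'
from scipy.spatial.transform import Rotation as R
from scipy.optimize import least_squares
def cam(d, state=None):
    f=240/np.tan(np.radians(d["vfov"])/2)
    if "eye" in d: return f,d,np.array(d["eye"]),R.from_rotvec(d["orientation"]).as_matrix()
    st=state or d["state"]
    T=np.eye(4);T[:3,:3]=R.from_rotvec(st["eef_rot"]).as_matrix();T[:3,3]=st["tcp_pos"]
    T=T@d["T_tool_cam"]; return f,d,T[:3,3],T[:3,:3]
def proj(c,P):
    f,d,e,M=c; p=(np.atleast_2d(P)-e)@M; s=p[:,:2]/p[:,2:]
    s=s*(1+d["k1"]*(s**2).sum(1,keepdims=True)); return s*f+[d["cx"],d["cy"]]
def ray(c,uv):
    f,d,e,M=c; t=(np.atleast_2d(uv)-[d["cx"],d["cy"]])/f; s=t.copy()
    for _ in range(20): s=t/(1+d["k1"]*(s**2).sum(1,keepdims=True))
    return e,np.c_[s,np.ones(len(s))]@M.T
def onz(c,uv,z):
    e,r=ray(c,uv); return e+r*((z-e[2])/r[:,2])[:,None]
def load(n): return np.load(f"pics/{n}.npy",allow_pickle=True).item()
def P2W(pose,P):
    P=np.atleast_2d(np.array(P,float)); c,s=np.cos(pose[2]),np.sin(pose[2])
    return np.c_[pose[0]+c*P[:,0]-s*P[:,1],pose[1]+s*P[:,0]+c*P[:,1],P[:,2]]
def W2P(pose,P):
    P=np.atleast_2d(P); c,s=np.cos(pose[2]),np.sin(pose[2]); x=P[:,0]-pose[0];y=P[:,1]-pose[1]
    return np.c_[c*x+s*y,-s*x+c*y,P[:,2]]
def snap(n,out):
    s=arm.state(); d=arm.snapshot(n); d["state"]=s
    cv2.imwrite(f"pics/{out}.png",d["img"]); np.save(f"pics/{out}.npy",d,allow_pickle=True); return d
E
cat > fit.py <<'E'
from h import *
cs=cam(load("scene0")); cd=cam(load("side0"))
S=lambda u,v:(260+u/4,225+v/4); D=lambda u,v:(265+u*.3,185+v*.3)
obs=[(cs,S(185,272),(-.190,.082,.016)),(cs,S(50,408),(-.190,-.082,.016)),(cs,S(435,572),(.092,-.082,.016)),
(cs,S(370,147),(.028,-.052,.279)),(cs,S(470,45),(.028,.052,.279)),(cs,S(165,325),(-.170,.016,.023)),
(cd,D(43,418),(-.190,.082,.016)),(cd,D(130,588),(-.190,-.082,.016)),(cd,D(526,463),(.092,-.082,.016)),
(cd,D(463,145),(.028,-.052,.279)),(cd,D(372,42),(.028,.052,.279)),(cd,D(97,460),(-.170,.016,.023))]
def res(p): return np.concatenate([(proj(c,P2W(p,P))-uv).ravel() for c,uv,P in obs])
r=least_squares(res,[.6,-.1,0]);print(r.x);print(r.fun.reshape(-1,2).round(1))
np.save("press.npy",r.x)
for c,pts in((cs,[S(108,360),S(92,390),S(308,447),S(326,415)]),(cd,[D(128,518),D(150,550),D(347,460),D(320,431)])):
    w=onz(c,pts,.026); print((W2P(r.x,w)*1000).round(1)); 
E
python3 fit.py
```

```text
[ 0.63509238 -0.08679472 -0.0053818 ]
[[ 0.8 -1.6]
 [-0.5 -1.9]
 [ 0.4 -1.6]
 [ 1.6 -1.2]
 [-1.3  2.2]
 [-1.6 -1.5]
 [-0.8 -1.2]
 [ 0.2  0.9]
 [ 0.9 -0.5]
 [-1.  -0.2]
 [ 1.5  1.4]
 [ 1.9  1.7]]
[[-172.7  -38.7   26. ]
 [-164.6  -68.2   26. ]
 [ -19.7  -42.4   26. ]
 [ -25.2  -11.2   26. ]]
[[-172.7  -34.3   26. ]
 [-169.8  -63.9   26. ]
 [ -22.8  -42.5   26. ]
 [ -27.8  -12.3   26. ]]
```

Emit:
send_rows(
  linear=[
    [30,-46,8],
    [60,-92,16],
    [90,-138,24],
    [120,-184,32],
    [150,-230,40],
  ],
  yaw=[-0.12,-0.24,-0.36,-0.48,-0.6],
  hand=[0,0,0,0,0],
)

```text
t: 0.78
tcp_pos: [0.2934, 0.2996, 0.2715]
eef_rot: [2.949, 1.084, 0.0]
force: [1.1, 0.4, -0.3]
opening: 0.0853
```

Emit:
send_rows(
  linear=[
    [30,-46,8],
    [60,-92,16],
    [90,-138,24],
    [120,-184,32],
    [150,-230,40],
  ],
  yaw=[-0.12,-0.24,-0.36,-0.48,-0.6],
  hand=[0,0,0,0,0],
)

```text
t: 1.4
tcp_pos: [0.4435, 0.0694, 0.3116]
eef_rot: [-3.137, -0.163, -0.0]
force: [0.9, 0.6, -0.0]
opening: 0.0852
```

Emit:
send_rows(
  linear=[
    [30,-46,8],
    [60,-92,16],
    [77,-121,20],
    [77,-121,20],
    [77,-121,20],
  ],
  yaw=[-0.06,-0.11,-0.11,-0.11,-0.11],
  hand=[0,0,100,200,255],
)

```text
t: 2.02
tcp_pos: [0.5195, -0.0495, 0.331]
eef_rot: [-3.141, 0.003, 0.001]
force: [-0.1, -1.1, -0.6]
opening: 0.0321
```

```bash
python3 - <<'E'
from h import *
d=snap("wrist","w1"); s=d["state"]; print(s["t"],s["tcp_pos"],s["eef_rot"],s["force"],s["opening"],s["q"])
E
```

```text
2.025 [ 0.51952036 -0.04954232  0.33100494] [-3.14118687e+00  3.42694219e-03  1.19188551e-03] [-0.08049898 -1.12750427 -0.55550477] 0.03207389983978484 [-2.56072201e-01  2.01494875e-01  1.95802180e-01  1.56593979e+00
  1.99222508e-04  1.31690598e+00]
```

View pics/w1.png

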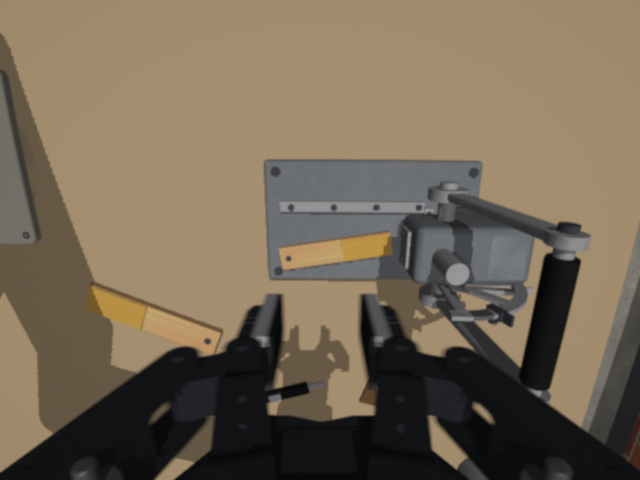

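The wrist view shows the press almost square to the world. The bed's corners are near (265,161), (481,161) and (269,281), and the tag runs from (280,258) to (391,243). I'll enlarge this part.

```bash
python3 - <<'E'
import cv2
a=cv2.imread("pics/w1.png")[150:290,255:415]; cv2.imwrite("pics/w1c.png",cv2.resize(a,None,fx=5,fy=4 if 0 else 4.25,interpolation=2) if 0 else cv2.resize(a,None,fx=4,fy=4,interpolation=2))
a=cv2.imread("pics/w1.png")[150:300,395:545]; cv2.imwrite("pics/w1d.png",cv2.resize(a,None,fx=4,fy=4,interpolation=2))
E
```

```text
(no output)
```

View pics/w1c.png

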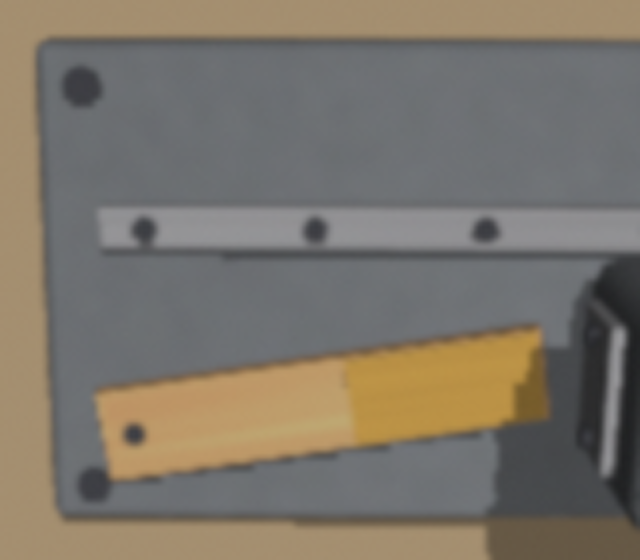

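View pics/w1d.png

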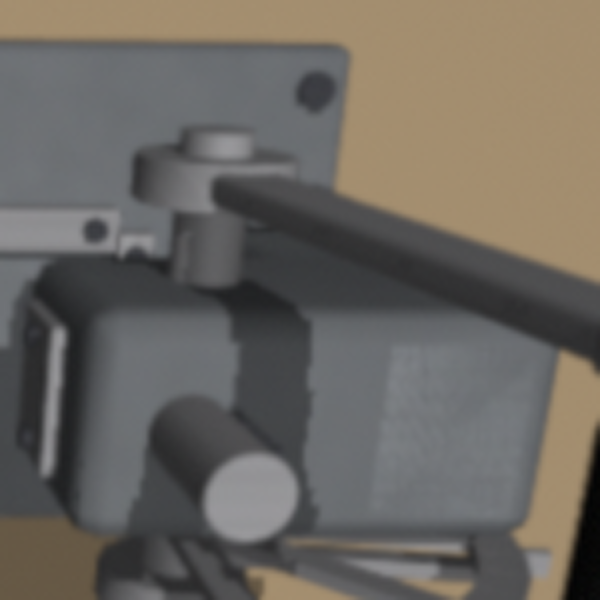

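```bash
cat > fit2.py <<'E'
from h import *
cw=cam(load("w1")); A=lambda u,v:(255+u/4-.0,150+v/4); B=lambda u,v:(395+u/4,150+v/4)
obs=[(A(39,41),(-.190,.082,.016)),(A(60,520),(-.190,-.082,.016)),(B(350,46),(.092,.082,.016)),(A(103,250),(-.170,.016,.023)),(A(640,252),(-.04,.016,.023))]
w=onz(cw,[o[0] for o in obs],.016);w[3:]=onz(cw,[o[0] for o in obs[3:]],.023); print(w.round(4))
def res(p): 
    r=[(proj(cw,P2W(p,P))-uv).ravel() for uv,P in obs]; r[4]=r[4][1:]; return np.concatenate(r)
r=least_squares(res,[.6,-.1,0]);print(r.x,r.fun.round(1)); np.save("press.npy",r.x)
t=onz(cw,[A(95,393),A(110,482),A(548,418),A(540,326)],.026); print(t.round(4)); print((W2P(r.x,t)*1e3).round(1),(W2P(r.x,t)*1e3).mean(0))
E
python3 fit2.py
```

```text
[[ 0.4479 -0.0039  0.016 ]
 [ 0.4473 -0.1678  0.016 ]
 [ 0.7258 -0.0051  0.016 ]
 [ 0.4667 -0.07    0.023 ]
 [ 0.6414 -0.071   0.023 ]]
[ 0.63629995 -0.08671897 -0.00255853] [-1.1  0.3 -0.8  0.3  2.1 -0.1 -0.2  0.2 -0.3]
[[ 0.4626 -0.1178  0.026 ]
 [ 0.4665 -0.1496  0.026 ]
 [ 0.6139 -0.127   0.026 ]
 [ 0.6094 -0.0951  0.026 ]]
[[-173.6  -31.6   26. ]
 [-169.6  -63.3   26. ]
 [ -22.3  -40.3   26. ]
 [ -26.8   -8.4   26. ]] [-98.09689512 -35.90472252  26.        ]
```

The close crop confirms the pick: smaller bar, wood near half, brass far half, on the bed. It lies at about press (-98,-36) mm, turned +0.15 rad. I'll go down on its right side with the fingers shut.

Emit:
send_rows(
  linear=[
    [3,-50,-10],
    [6,-100,-40],
    [6,-120,-90],
    [6,-120,-150],
    [6,-120,-210],
  ],
  yaw=[0,0,0,0,0],
  hand=[255,255,255,255,255],
)

```text
t: 2.7
tcp_pos: [0.5255, -0.1689, 0.1201]
eef_rot: [3.141, -0.002, 0.002]
force: [0.8, -0.3, -0.5]
opening: -0.0001
```

Emit:
send_rows(
  linear=[
    [0,0,-40],
    [0,0,-80],
    [0,0,-101],
    [0,0,-101],
  ],
  yaw=[0,0,0,0],
  hand=[255,255,255,255],
)

```text
t: 3.2
tcp_pos: [0.5249, -0.1683, 0.0194]
eef_rot: [-3.14, 0.001, 0.004]
force: [-0.8, 0.1, 0.7]
opening: 0.0
```

```bash
python3 - <<'E'
from h import *
snap("wrist","w2"); d=snap("side","s2")
a=d["img"][230:410,240:440]; cv2.imwrite("pics/s2c.png",cv2.resize(a,None,fx=3,fy=3,interpolation=2))
E
```

```text
(no output)
```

View pics/w2.png

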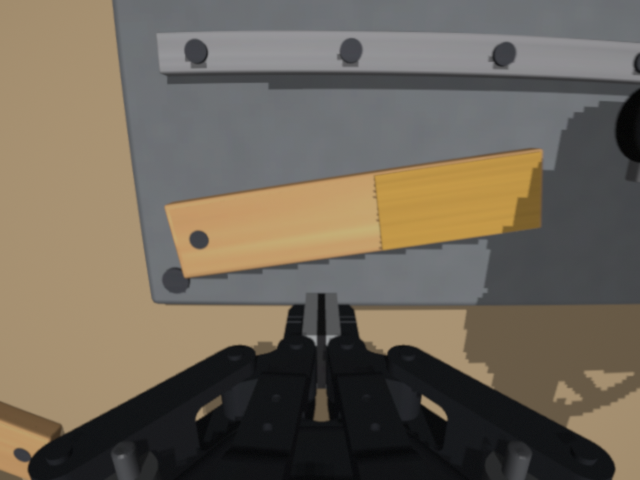

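View pics/s2c.png

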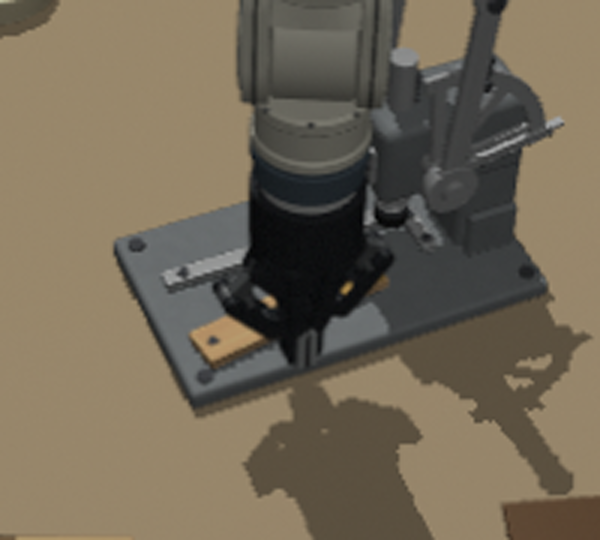

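The shut fingers at (320,310) are just right of the tag, clear of it, and the bed and fence are in plain view. Next I push left, towards the fence.

Emit:
send_rows(
  linear=[
    [0,10,0],
    [0,20,0],
    [0,28,0],
    [0,36,0],
    [0,42,0],
  ],
  yaw=[0,0,0,0,0],
  hand=[255,255,255,255,255],
)

```text
t: 3.92
tcp_pos: [0.526, -0.1274, 0.0204]
eef_rot: [3.141, -0.003, 0.0]
force: [-0.6, -1.8, 1.3]
opening: 0.0
```

Emit:
send_rows(
  linear=[
    [0,3,0],
    [0,6,0],
    [0,9,0],
    [0,11,0],
    [0,11,0],
  ],
  yaw=[0,0,0,0,0],
  hand=[255,255,255,255,255],
)

```text
t: 4.55
tcp_pos: [0.5259, -0.1167, 0.0202]
eef_rot: [-3.141, 0.003, 0.0]
force: [0.3, -0.9, 0.1]
opening: -0.0001
```

```bash
python3 - <<'E'
from h import *
snap("wrist","w3"); 
E
```

```text
(no output)
```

View pics/w3.png

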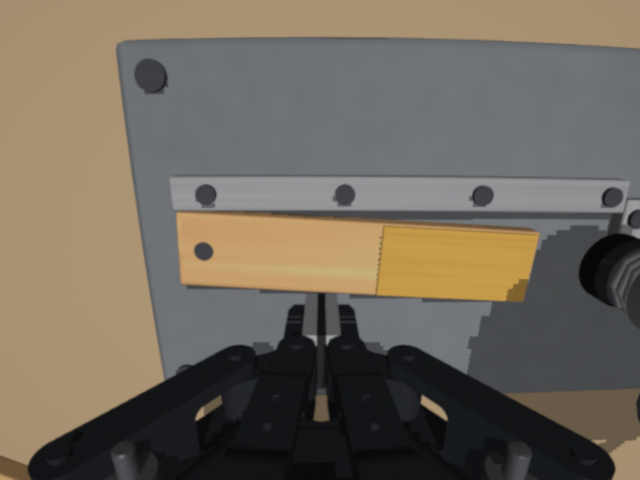

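```bash
cat > tag.py <<'E'
from h import *
import sys
def rep(n,pts,fence=None):
    p=np.load("press.npy"); c=cam(load(n)); t=W2P(p,onz(c,pts,.026))*1e3
    print(t[:,:2].round(1)); m=t.mean(0); d=(t[2]+t[3]-t[0]-t[1])[:2]; print("centre",m.round(1),"yaw",np.arctan2(d[1],d[0]).round(3))
    if fence: print("fence",(W2P(p,onz(c,fence,.023))*1e3).round(1))
E
python3 - <<'E'
from tag import *
rep("w3",[(177,211),(180,284),(524,301),(538,232)],[(172,209),(400,212),(612,212)])
E
```

```text
[[-168.    17.3]
 [-170.6  -14.3]
 [ -22.   -22.5]
 [ -21.6    8.7]]
centre [-95.5  -2.7  26. ] yaw -0.057
fence [[-171.3   17.5   23. ]
 [ -78.7   16.2   23. ]
 [  11.6   16.7   23. ]]
```

The tag is about flush at the near end, but its far end gaps (yaw -0.057). I push again a little farther forward.

Emit:
send_rows(
  linear=[
    [0,-6,0],
    [18,-6,0],
    [18,0,0],
    [18,3,0],
    [18,3,0],
  ],
  yaw=[0,0,0,0,0],
  hand=[255,255,255,255,255],
)

```text
t: 5.22
tcp_pos: [0.5433, -0.1135, 0.0202]
eef_rot: [-3.141, 0.003, 0.001]
force: [-0.2, 0.5, 0.5]
opening: 0.0002
```

Emit:
send_rows(
  linear=[
    [0,1,0],
    [0,2,0],
    [0,3,0],
    [0,3,0],
    [0,3,0],
  ],
  yaw=[0,0,0,0,0],
  hand=[255,255,255,255,255],
)

```text
t: 5.85
tcp_pos: [0.5434, -0.1132, 0.0205]
eef_rot: [3.137, -0.006, -0.001]
force: [-3.2, -12.0, 0.6]
opening: -0.0
```

```bash
python3 - <<'E'
from h import *
snap("wrist","w4"); 
E
```

```text
(no output)
```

View pics/w4.png

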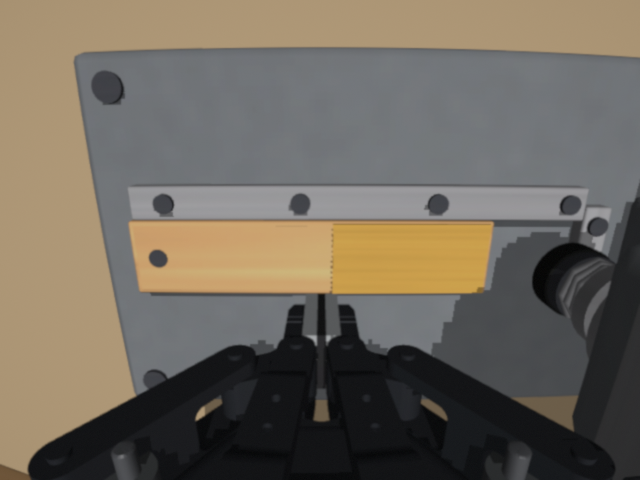

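Flush with the fence, with a 12 N reaction. Now I go round to the near end.

Emit:
send_rows(
  linear=[
    [0,-25,0],
    [-50,-28,0],
    [-106,-28,0],
    [-106,0,0],
    [-106,20,0],
  ],
  yaw=[0,0,0,0,0],
  hand=[255,255,255,255,255],
)

```text
t: 6.52
tcp_pos: [0.4371, -0.0903, 0.0206]
eef_rot: [-3.141, 0.005, -0.001]
force: [0.5, -0.7, -0.1]
opening: 0.0003
```

```bash
python3 - <<'E'
from h import *
snap("wrist","w5"); 
E
```

```text
(no output)
```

View pics/w5.png

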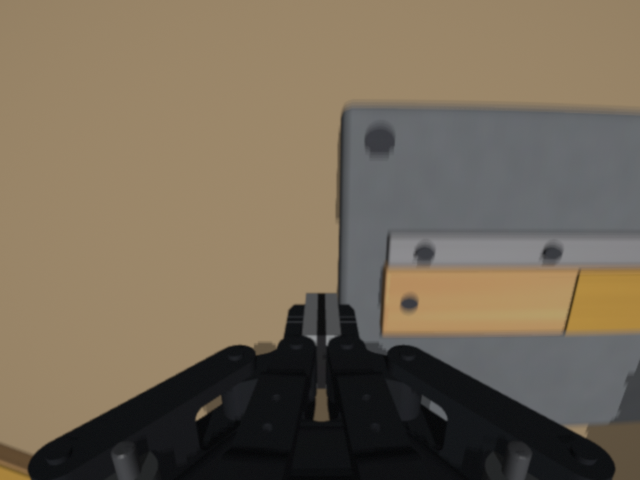

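Emit:
send_rows(
  linear=[
    [8,0,0],
    [16,0,0],
    [24,0,0],
    [32,0,0],
    [40,0,0],
  ],
  yaw=[0,0,0,0,0],
  hand=[255,255,255,255,255],
)

```text
t: 7.2
tcp_pos: [0.4782, -0.0912, 0.0201]
eef_rot: [3.141, -0.004, -0.001]
force: [-2.2, -1.1, -0.2]
opening: -0.0002
```

Emit:
send_rows(
  linear=[
    [4,0,0],
    [8,0,0],
    [10,0,0],
    [12,0,0],
    [12,0,0],
  ],
  yaw=[0,0,0,0,0],
  hand=[255,255,255,255,255],
)

```text
t: 7.82
tcp_pos: [0.4902, -0.0908, 0.0204]
eef_rot: [-3.141, 0.003, -0.001]
force: [0.5, -0.5, 0.4]
opening: -0.0002
```

```bash
python3 - <<'E'
from h import *
snap("wrist","w6"); 
E
```

```text
(no output)
```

View pics/w6.png

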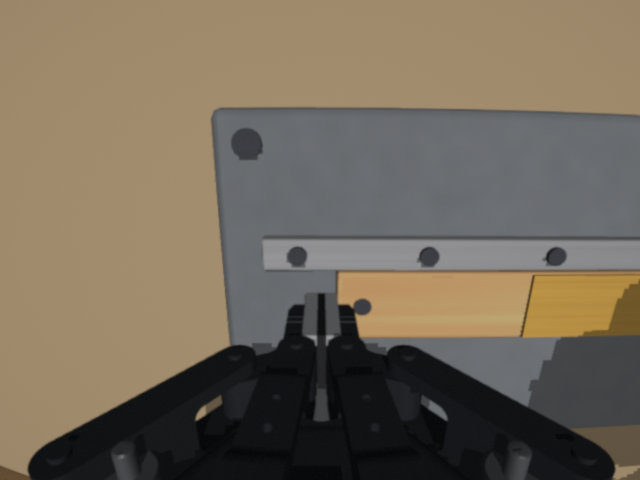

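Emit:
send_rows(
  linear=[
    [2,0,0],
    [4,0,0],
    [6,0,0],
    [6,0,0],
  ],
  yaw=[0,0,0,0],
  hand=[255,255,255,255],
)

```text
t: 8.38
tcp_pos: [0.4962, -0.0909, 0.0203]
eef_rot: [3.142, -0.003, 0.001]
force: [0.1, 0.2, 1.2]
opening: 0.0002
```

Emit:
send_rows(
  linear=[
    [1.5,0,0],
    [3,0,0],
    [3,0,0],
    [3,0,0],
  ],
  yaw=[0,0,0,0],
  hand=[255,255,255,255],
)

```text
t: 8.88
tcp_pos: [0.4968, -0.0908, 0.0201]
eef_rot: [3.141, -0.004, -0.006]
force: [-10.1, -1.8, 8.5]
opening: -0.0001
```

There's a firm reaction (10 N), with the TCP where the geometry predicts the tag is home. I'll back off, rise and check.

Emit:
send_rows(
  linear=[
    [-12,0,0],
    [-12,0,40],
    [10,0,90],
    [30,-10,110],
    [30,-10,110],
  ],
  yaw=[0,0,0,0,0],
  hand=[255,255,200,100,0],
)

```text
t: 9.5
tcp_pos: [0.5305, -0.1016, 0.1315]
eef_rot: [3.14, -0.003, 0.006]
force: [-0.1, -0.4, 0.1]
opening: 0.0539
```

```bash
python3 - <<'E'
from h import *
d=snap("wrist","w7"); print(d["state"]["tcp_pos"])
d=snap("side","s7")
a=d["img"][230:380,270:430]; cv2.imwrite("pics/s7c.png",cv2.resize(a,None,fx=4,fy=4,interpolation=2))
E
```

```text
[ 0.530477   -0.101568    0.13153731]
```

View pics/w7.png

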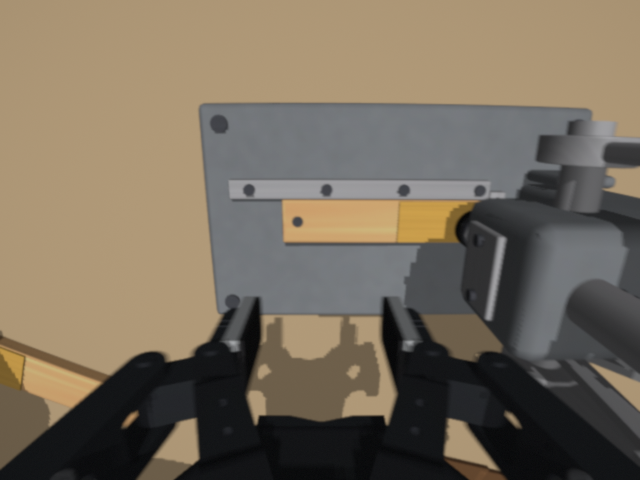

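View pics/s7c.png

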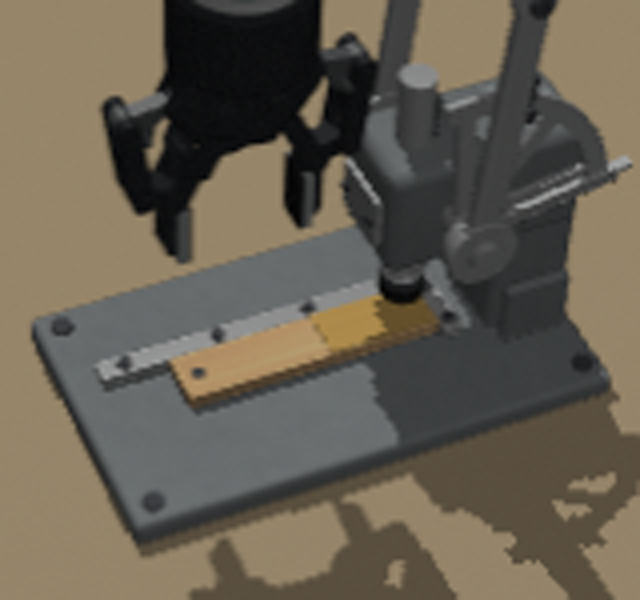

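The side crop shows the tag flush with the fence and its far end reaching the end stop at (440,320). I'll check this in enlarged views.

```bash
python3 - <<'E'
from h import *
a=load("w7")["img"][170:260,215:345+30]; cv2.imwrite("pics/w7c.png",cv2.resize(a,None,fx=5,fy=5,interpolation=2))
a=load("s7")["img"][285:330,335:400]; cv2.imwrite("pics/s7d.png",cv2.resize(a,None,fx=12,fy=12,interpolation=2))
E
```

```text
(no output)
```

View pics/w7c.png

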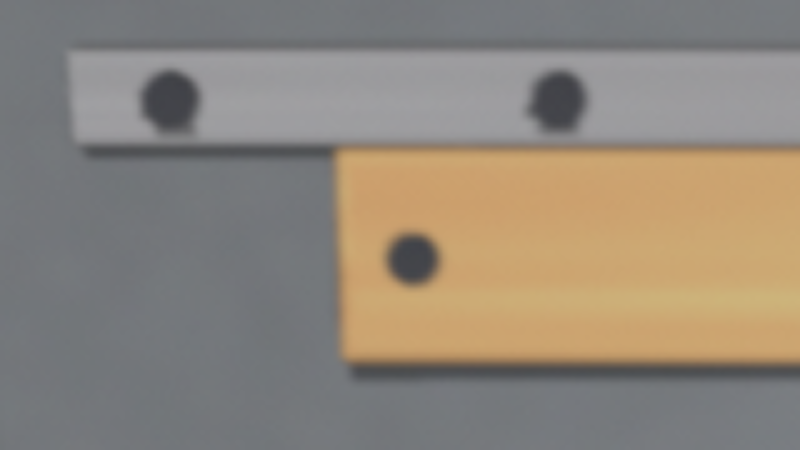

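View pics/s7d.png

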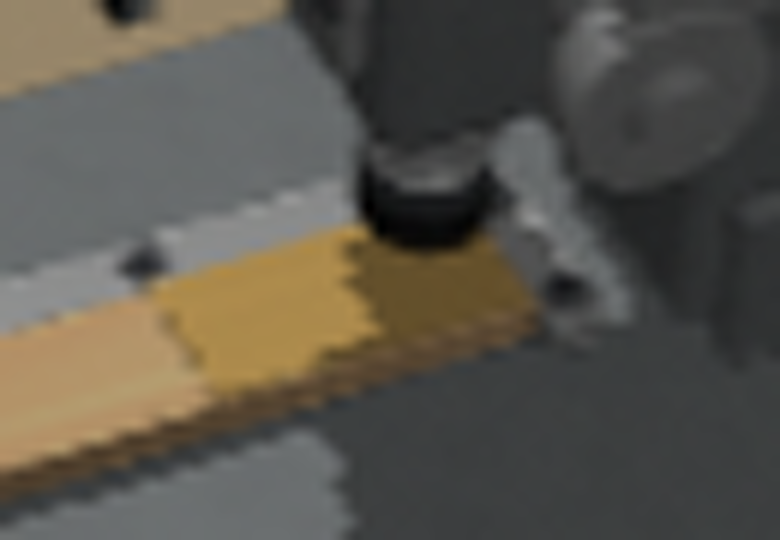

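```bash
python3 - <<'E'
from h import *
from tag import *
rep("w7",[(215+336/5,170+149/5),(215+343/5,170+362/5),(375,170+362/5),(375,170+149/5)],[(215+75/5,170+145/5)])
d=snap("scene","sc7"); a=d["img"][270:330,330:400]; cv2.imwrite("pics/sc7c.png",cv2.resize(a,None,fx=10,fy=10,interpolation=2))
a=load("w1")["img"][270:340,410:545]; cv2.imwrite("pics/w1e.png",cv2.resize(a,None,fx=5,fy=5,interpolation=2))
E
```

```text
[[-133.1   16.9]
 [-133.1  -14.7]
 [ -66.   -14.8]
 [ -67.4   16.8]]
centre [-99.9   1.1  26. ] yaw -0.001
fence [[-171.   17.   23.]]
```

View pics/sc7c.png

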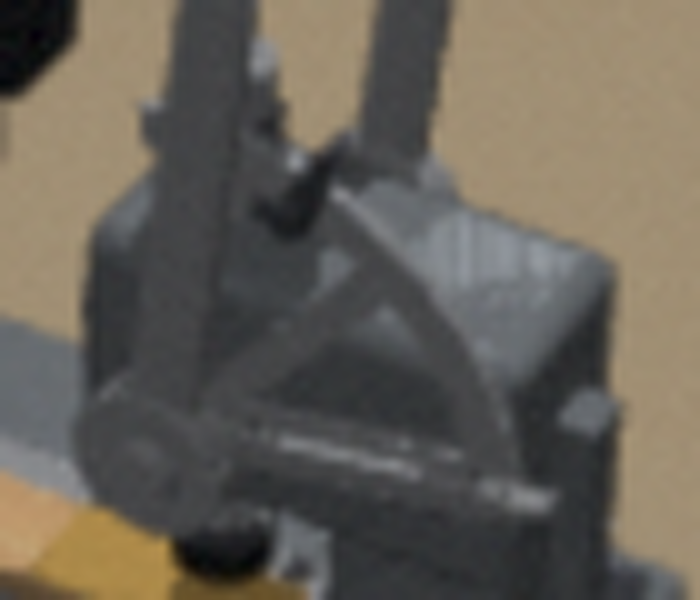

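View pics/w1e.png

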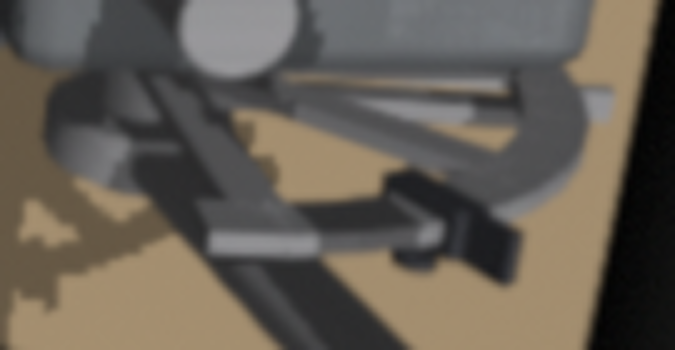

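```bash
python3 - <<'E'
from h import *
p=np.load("press.npy")+[-.0008,.0006,0]; np.save("press2.npy",p)
cw=cam(load("w1"));cs=cam(load("sc7"))
W=lambda u,v:(410+u/5,270+v/5); S=lambda u,v:(330+u/10,270+v/10)
for a,b in ((W(505,250),S(345,140)),(W(390,190),S(290,215)),(W(450,215),S(320,180))):
    e1,r1=ray(cw,a);e2,r2=ray(cs,b);r1=r1[0];r2=r2[0]
    k=np.linalg.lstsq(np.c_[r1,-r2],e2-e1,rcond=None)[0]
    q1=e1+r1*k[0];q2=e2+r2*k[1]; m=W2P(p,(q1+q2)/2)[0]*1e3
    print(m.round(1),"gap",np.linalg.norm(q1-q2)*1e3,"theta",1.4-np.arctan2(m[0]-12,m[2]-120),"r",np.hypot(m[0]-12,m[2]-120))
for th in (1.0,1.1,1.2):
  m=P2W(p,[(.012+.086*np.sin(1.4-th),-.05,.120+.086*np.cos(1.4-th))]); print(th,proj(cs,m),proj(cw,m))
# wrist-only: intersect ray with planes y
for uv in (W(505,250),W(390,190),W(450,215)):
  for y in (-.035,-.045,-.055):
    e,r=ray(cw,uv); eP=W2P(p,e)[0]; rP=W2P([0,0,p[2]],r)[0]; q=(eP+rP*(y-eP[1])/rP[1])*1e3
    print(y,q.round(0),1.4-np.arctan2(q[0]-12,q[2]-120),np.hypot(q[0]-12,q[2]-120))
E
```

```text
[ 45.8 -36.2 210.9] gap 1.4662605102839439 theta 1.044268087082224 r 96.96562731554036
[ 35.2 -38.  186.8] gap 1.8463822465449362 theta 1.065671400478873 r 70.68628839820643
[ 41.2 -36.7 198.3] gap 0.6663557316764754 theta 1.0425502972863323 r 83.58889466599214
1.0 [[360.98687013 291.35338426]] [[502.36857056 326.90282555]]
1.1 [[357.87444838 289.17852218]] [[495.08199514 328.73493003]]
1.2 [[354.66412139 287.2629896 ]] [[486.94411291 330.1134514 ]]
-0.035 [ 43. -35. 214.] 1.0758763392940751 98.73618790743409
-0.045 [ 54. -45. 196.] 0.8922980314962641 86.91163049539196
-0.055 [ 65. -55. 178.] 0.6616239233281694 78.83428339800003
-0.035 [ 33. -35. 192.] 1.1090763989393184 74.77352724709056
-0.045 [ 44. -45. 172.] 0.8584551553787785 61.2648664220506
-0.055 [ 54. -55. 153.] 0.5038971477290238 53.41462831440854
-0.035 [ 40. -35. 201.] 1.0687845128206361 85.83244702666629
-0.045 [ 50. -45. 183.] 0.8493966938531105 73.54996446093737
-0.055 [ 61. -55. 164.] 0.5625466935649921 66.02249957812226
```

The tag end is 37.9 mm from the fence's front end (ideal 38), and the yaw is about 0, so it is home. Triangulation puts the index near 1.05 rad. Next I go up and over the handle.

Emit:
send_rows(
  linear=[
    [0,5,55],
    [0,10,110],
    [0,15,165],
    [0,15,220],
    [40,15,235],
  ],
  yaw=[0,0,0,0,0],
  hand=[0,0,0,0,0],
)

```text
t: 10.28
tcp_pos: [0.5678, -0.0856, 0.3695]
eef_rot: [3.14, -0.004, 0.008]
force: [1.0, 0.2, 0.5]
opening: 0.0854
```

Emit:
send_rows(
  linear=[
    [50,0,0],
    [93,0,0],
    [93,0,0],
  ],
  yaw=[0,0,0],
  hand=[0,0,0],
)

```text
t: 10.65
tcp_pos: [0.664, -0.0859, 0.3604]
eef_rot: [-3.14, 0.002, 0.01]
force: [-0.1, 0.0, 0.4]
opening: 0.0851
```

```bash
python3 - <<'E'
from h import *
d=snap("wrist","w8"); print(d["state"]["tcp_pos"],d["state"]["q"])
p=np.load("press2.npy"); T=W2P(p,d["state"]["tcp_pos"]);print(T)
print(proj(cam(d),P2W(p,[(.028,-.045,.279),(.028,0,.279),(.028,.045,.279)])))
E
```

```text
[ 0.66402051 -0.08585668  0.36044537] [-2.53862248e-01  5.10722937e-01  7.40495269e-01  1.80697728e+00
  2.03641151e-04  1.31837140e+00]
[[2.85197879e-02 3.35264571e-04 3.60445369e-01]]
[[321.32157049 314.42318977]
 [321.3876786  254.3254283 ]
 [321.46022292 187.01602107]]
```

View pics/w8.png

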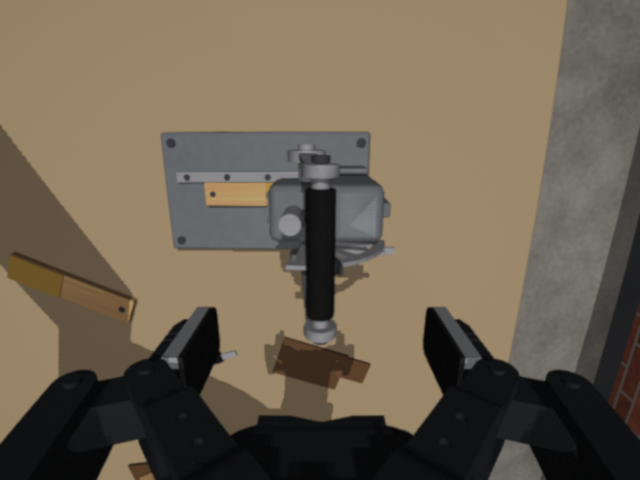

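Centred: the handle runs from (320,187) to (320,320), as predicted. I go down and close.

Emit:
send_rows(
  linear=[
    [0,0,-40],
    [0,0,-75],
    [0,0,-100],
    [0,0,-100],
  ],
  yaw=[0,0,0,0],
  hand=[0,0,0,0],
)

```text
t: 11.2
tcp_pos: [0.6598, -0.0855, 0.2642]
eef_rot: [-3.141, 0.003, 0.005]
force: [0.3, 0.1, 1.4]
opening: 0.0857
```

Emit:
send_rows(
  linear=[
    [0,0,0],
    [0,0,0],
    [0,0,0],
    [0,0,0],
    [0,0,0],
  ],
  yaw=[0,0,0,0,0],
  hand=[120,180,255,255,255],
)

```text
t: 11.82
tcp_pos: [0.6627, -0.0859, 0.2659]
eef_rot: [3.141, -0.003, 0.004]
force: [3.8, -0.3, 4.4]
opening: 0.0179
```

```bash
python3 - <<'E'
from h import *
d=snap("wrist","w9"); s=d["state"]; print(s["tcp_pos"],s["q"],s["force"],s["opening"])
p=np.load("press2.npy"); print(W2P(p,s["tcp_pos"]))
E
```

```text
[ 0.66265373 -0.08593896  0.26591645] [-2.54540308e-01  4.66364644e-01  4.24353034e-01  1.52654662e+00
  2.93995627e-04  1.31821115e+00] [ 3.75241995 -0.25174299  4.43119769] 0.017880282010957472
[[2.71532271e-02 2.49482844e-04 2.65916450e-01]]
```

View pics/w9.png

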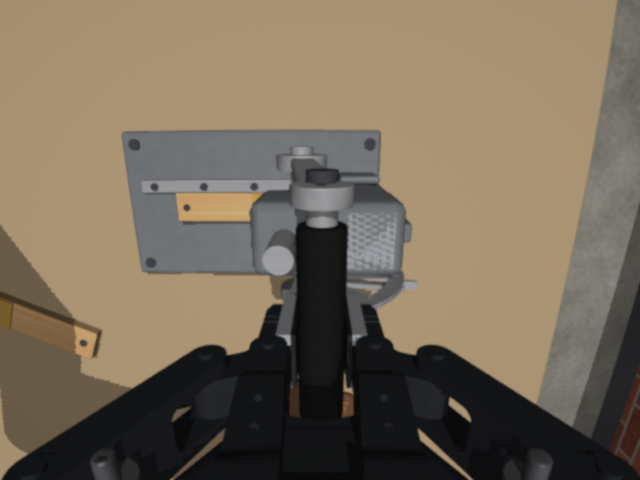

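```bash
python3 -c "
import numpy as np
f=lambda t:np.array([12-160*np.sin(t-.1),120+160*np.cos(t-.1)])
for t in np.arange(0,1.26,.05): print(round(t,2),(f(t)-f(0)).round(1))"
```

```text
0.0 [0. 0.]
0.05 [-8.   0.6]
0.1 [-16.    0.8]
0.15 [-24.    0.6]
0.2 [-31.9   0. ]
0.25 [-39.9  -1. ]
0.3 [-47.8  -2.4]
0.35 [-55.6  -4.2]
0.4 [-63.3  -6.3]
0.45 [-70.8  -8.9]
0.5 [-78.3 -11.8]
0.55 [-85.6 -15.1]
0.6 [-92.7 -18.8]
0.65 [-99.6 -22.8]
0.7 [-106.3  -27.1]
0.75 [-112.8  -31.8]
0.8 [-119.   -36.8]
0.85 [-125.   -42.1]
0.9 [-130.8  -47.7]
0.95 [-136.2  -53.6]
1.0 [-141.3  -59.7]
1.05 [-146.1  -66.1]
1.1 [-150.6  -72.8]
1.15 [-154.8  -79.6]
1.2 [-158.6  -86.6]
1.25 [-162.   -93.8]
```

Emit:
send_rows(
  linear=[
    [-8,0,0.5],
    [-16,0,1],
    [-24,0,0.5],
    [-32,0,0],
    [-40,0,-1],
  ],
  yaw=[0,0,0,0,0],
  hand=[255,255,255,255,255],
)

```text
t: 12.5
tcp_pos: [0.6217, -0.0858, 0.2647]
eef_rot: [-3.142, 0.003, -0.002]
force: [3.5, 0.9, 4.9]
opening: 0.0179
```

Emit:
send_rows(
  linear=[
    [-8,0,-1.5],
    [-16,0,-3],
    [-23.5,0,-5.5],
    [-31,0,-8],
    [-38.5,0,-11],
  ],
  yaw=[0,0,0,0,0],
  hand=[255,255,255,255,255],
)

```text
t: 13.12
tcp_pos: [0.5829, -0.0856, 0.2532]
eef_rot: [-3.141, 0.003, -0.0]
force: [3.8, 3.1, 4.6]
opening: 0.0182
```

```bash
python3 - <<'E'
from h import *
d=snap("side","s10"); 
a=d["img"][170:370,260:460]; cv2.imwrite("pics/s10c.png",cv2.resize(a,None,fx=3,fy=3,interpolation=2))
E
```

```text
(no output)
```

View pics/s10c.png

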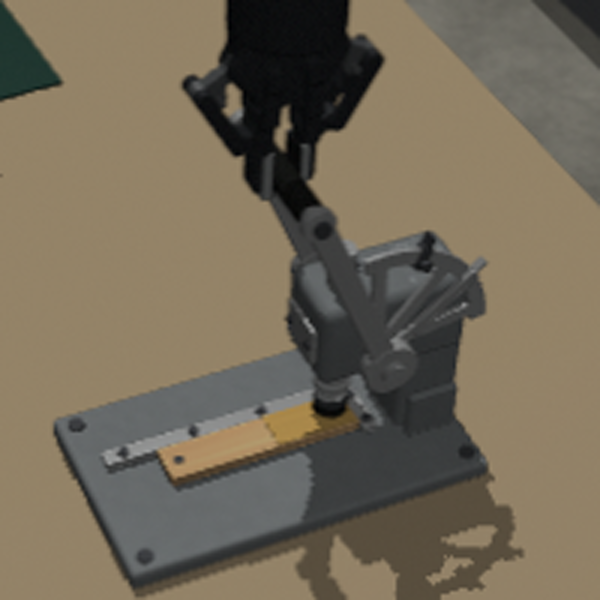

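The lever is following: the pointer tip is at (485,262) and the fin at (427,250), and the tag hasn't moved. I continue.

Emit:
send_rows(
  linear=[
    [-7.5,0,-3.5],
    [-14.5,0,-7],
    [-21.5,0,-11],
    [-28,0,-15.5],
    [-34.5,0,-20],
  ],
  yaw=[0,0,0,0,0],
  hand=[255,255,255,255,255],
)

```text
t: 13.8
tcp_pos: [0.5488, -0.0855, 0.233]
eef_rot: [-3.141, 0.003, -0.001]
force: [5.9, 4.2, 1.4]
opening: 0.0175
```

Emit:
send_rows(
  linear=[
    [-6,0,-5],
    [-12,0,-10],
    [-18,0,-16],
    [-23.5,0,-22],
    [-28.5,0,-28],
  ],
  yaw=[0,0,0,0,0],
  hand=[255,255,255,255,255],
)

```text
t: 14.42
tcp_pos: [0.5212, -0.0854, 0.2055]
eef_rot: [-3.14, 0.002, -0.004]
force: [9.7, 5.5, 6.2]
opening: 0.018
```

Emit:
send_rows(
  linear=[
    [-2.5,0,-3],
    [-2.5,0,-3],
    [-2.5,0,-3],
  ],
  yaw=[0,0,0],
  hand=[255,255,255],
)

```text
t: 14.8
tcp_pos: [0.5192, -0.0854, 0.2028]
eef_rot: [-3.14, 0.002, -0.005]
force: [8.8, 5.1, 6.1]
opening: 0.0181
```

```bash
python3 - <<'E'
from h import *
d=snap("side","s11"); a=d["img"][225:305,350:450]; cv2.imwrite("pics/s11c.png",cv2.resize(a,None,fx=7,fy=7,interpolation=2))
d=snap("scene","sc11"); a=d["img"][265:325,330:400]; cv2.imwrite("pics/sc11c.png",cv2.resize(a,None,fx=10,fy=10,interpolation=2))
d=snap("wrist","w11"); s=d["state"]; print(s["tcp_pos"],s["force"])
E
```

```text
[ 0.51917726 -0.08537456  0.20285547] [8.92883247 5.73085186 6.13073325]
```

View pics/s11c.png

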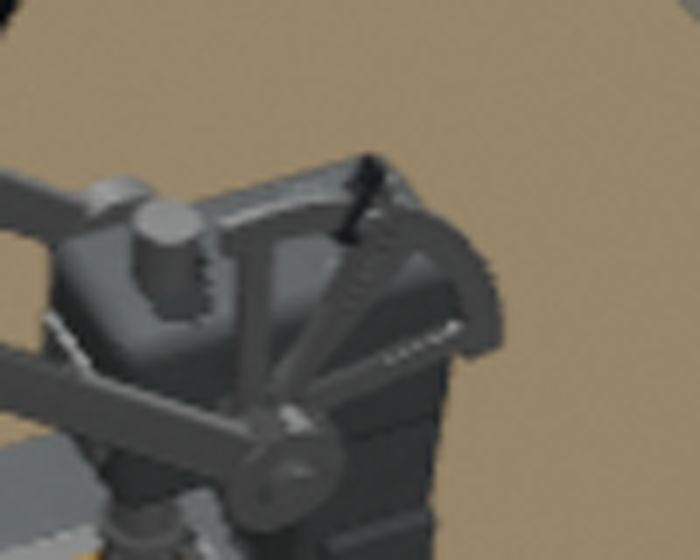

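View pics/sc11c.png

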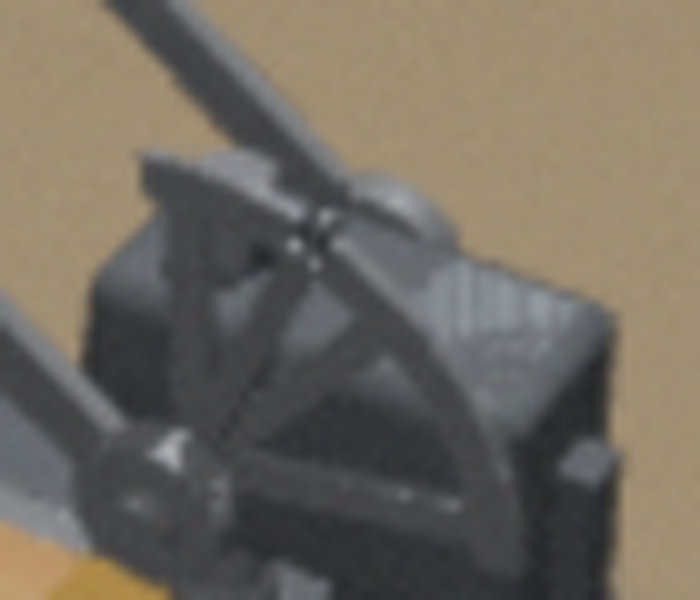

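View pics/w11.png

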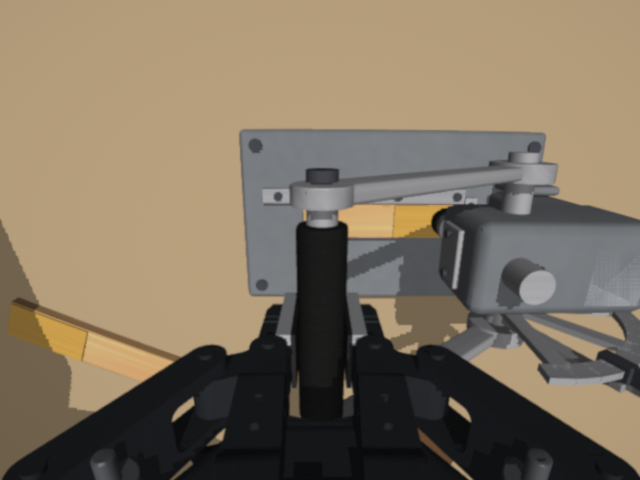

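```bash
python3 - <<'E'
from h import *
p=np.load("press2.npy")
def pt(th,y,r=.086): return P2W(p,[(.012+r*np.sin(1.4-th),y,.120+r*np.cos(1.4-th))])
cd=cam(load("s11"));cs=cam(load("sc11"))
for y in(-.037,-.042,-.05):
  for th in (1.0,1.05,1.1):
    print(y,th,"side",((proj(cd,pt(th,y))[0]-[350,225])*7).round(0),"scene",((proj(cs,pt(th,y))[0]-[330,265])*10).round(0))
  h=P2W(p,[(.012,y,.12)]); print("hub",((proj(cd,h)[0]-[350,225])*7).round(0),((proj(cs,h)[0]-[330,265])*10).round(0))
for n,box,f in(("s11",(255,285,385,425),16),("sc11",(275,310,340,385),16)):
  a=load(n)["img"][box[0]-10:box[1]+10,box[2]-8:box[3]]; a=cv2.convertScaleAbs(a,alpha=1.8)
  cv2.imwrite(f"pics/{n}z.png",cv2.resize(a,None,fx=12,fy=12,interpolation=cv2.INTER_CUBIC))
  print(n,"z origin",box[2]-8,box[0]-10)
E
```

```text
-0.037 1.0 side [373. 194.] scene [337. 233.]
-0.037 1.05 side [361. 193.] scene [322. 222.]
-0.037 1.1 side [349. 193.] scene [306. 212.]
hub [249. 423.] [203. 454.]
-0.042 1.0 side [381. 204.] scene [327. 245.]
-0.042 1.05 side [369. 203.] scene [312. 234.]
-0.042 1.1 side [357. 203.] scene [296. 223.]
hub [257. 434.] [192. 466.]
-0.05 1.0 side [395. 221.] scene [310. 264.]
-0.05 1.05 side [383. 220.] scene [294. 252.]
-0.05 1.1 side [371. 220.] scene [279. 242.]
hub [270. 451.] [175. 485.]
s11 z origin 377 245
sc11 z origin 332 265
```

View pics/s11z.png

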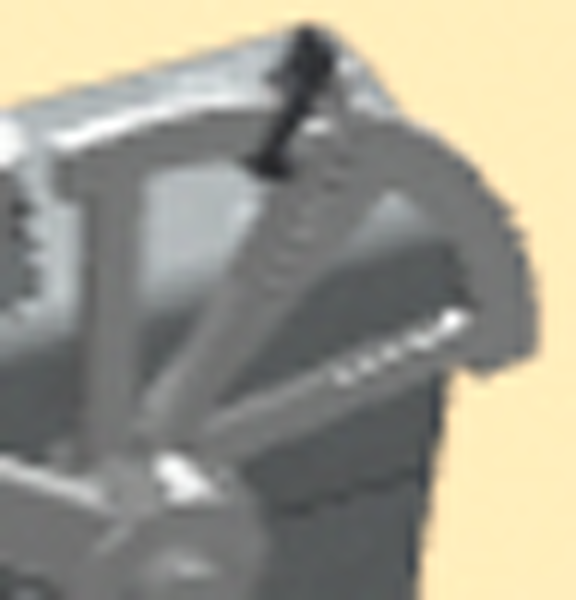

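View pics/sc11z.png

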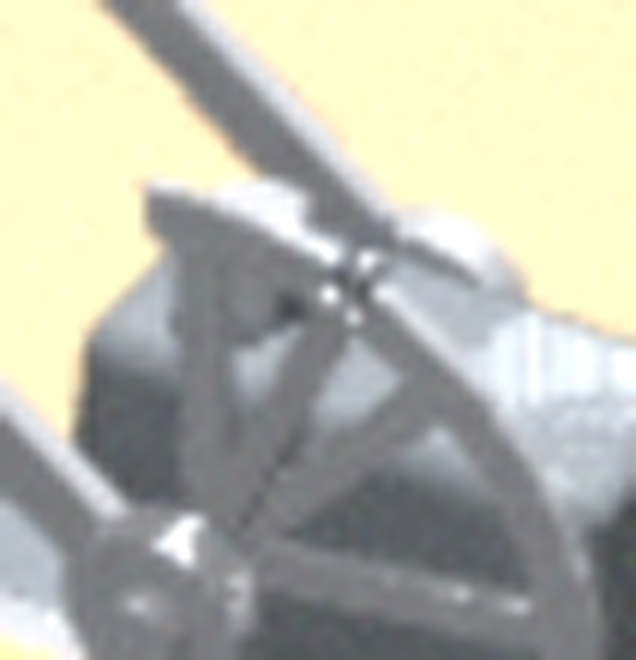

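```bash
python3 - <<'E'
from h import *
a=load("side0" )["img"][235:305,365:445]; cv2.imwrite("pics/s0z.png",cv2.resize(cv2.convertScaleAbs(a,alpha=1.8),None,fx=8,fy=8,interpolation=cv2.INTER_CUBIC))
a=load("scene0")["img"][270:340,330:400]; cv2.imwrite("pics/sc0z.png",cv2.resize(cv2.convertScaleAbs(a,alpha=1.8),None,fx=8,fy=8,interpolation=cv2.INTER_CUBIC))
E
```

```text
(no output)
```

View pics/s0z.png

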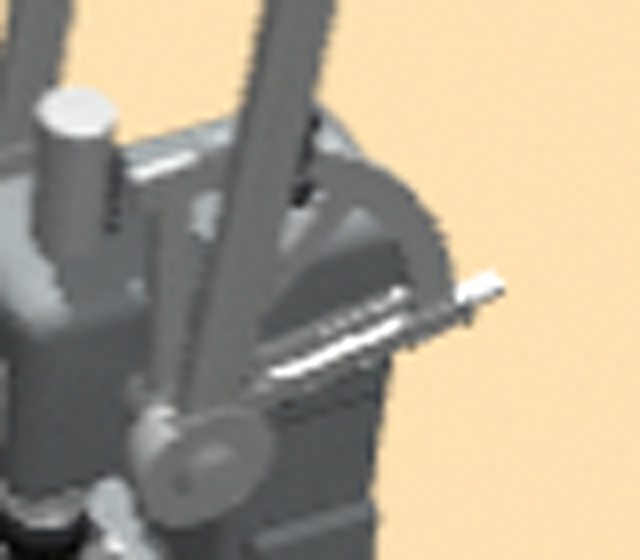

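View pics/sc0z.png

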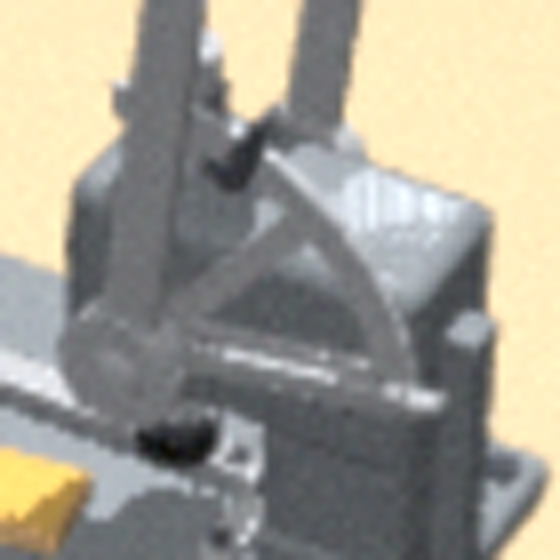

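```bash
python3 - <<'E'
from h import *
p=np.load("press2.npy")
def pt(th,y,r): return P2W(p,[(.012+r*np.sin(1.4-th),y,.120+r*np.cos(1.4-th))])
cd=cam(load("s11"));cs=cam(load("sc11"));cw=cam(load("w1"))
W=lambda u,v:np.array((410+u/5,270+v/5)); 
# params: yp, rp, th_now, offsets(3x2), yf, thi, r1, r2
def res(q):
    yp,rp,tn=q[:3]; o=q[3:9].reshape(3,2); yf,ti,r1,r2=q[9:]
    R_=[proj(cd,pt(0,yp,rp))+o[0]-(427.5,270.4),proj(cs,pt(0,yp,rp))+o[1]-(385.4,320.2),
    proj(cd,pt(tn,yp,rp))+o[0]-(404.9,255),proj(cs,pt(tn,yp,rp))+o[1]-(360.8,290.8),
    proj(cd,pt(ti,yf,r1))+o[0]-(402.4,248.3),proj(cd,pt(ti,yf,r2))+o[0]-(399.1,258.75),
    proj(cs,pt(ti,yf,r1))+o[1]-(364.5,284),proj(cs,pt(ti,yf,r2))+o[1]-(359,292),
    proj(cw,pt(ti,yf,r1))+o[2]-W(505,250),proj(cw,pt(ti,yf,r2))+o[2]-W(390,190)]
    return np.concatenate([np.ravel(x) for x in R_]+[q[3:9]/1.5,[(rp-.086)/.003]])
r=least_squares(res,[-.045,.086,1.02,0,0,0,0,0,0,-.037,1.05,.097,.071],x_scale=[.01,.01,.1]+[1]*6+[.01,.1,.01,.01])
print(r.x.round(4)); print(r.fun.round(1)); C=np.linalg.inv(r.jac.T@r.jac); print(np.sqrt(np.diag(C)).round(3)[[2,10]])
E
```

```text
[-0.0461  0.09    1.0538  0.8276  0.2029  0.9151  1.0083  1.0888 -0.0127
 -0.0365  1.076   0.0973  0.0711]
[-1.3  1.5 -2.1  1.2  0.3 -1.1  0.9 -1.7  1.  -0.2 -0.4 -0.3 -0.5  0.3
  1.4 -0.2 -0.6  0.7  0.1 -0.7  0.6  0.1  0.6  0.7  0.7 -0.   1.3]
[0.023 0.019]
```

The pointer is about 0.02–0.04 rad short of the fin, so I make a small further pull.

Emit:
send_rows(
  linear=[
    [-1.5,0,-2],
    [-3,0,-4],
    [-3,0,-4],
    [-3,0,-4],
  ],
  yaw=[0,0,0,0],
  hand=[255,255,255,255],
)

```text
t: 15.45
tcp_pos: [0.5163, -0.0854, 0.199]
eef_rot: [-3.14, 0.002, -0.006]
force: [9.7, 6.1, 6.8]
opening: 0.0176
```

```bash
python3 - <<'E'
from h import *
for n,o,b in(("side","s12",(235,305,365,445)),("scene","sc12",(265,335,330,400))):
  d=snap(n,o); a=d["img"][b[0]:b[1],b[2]:b[3]]; cv2.imwrite(f"pics/{o}z.png",cv2.resize(cv2.convertScaleAbs(a,alpha=1.8),None,fx=8,fy=8,interpolation=cv2.INTER_CUBIC))
a=load("s12")["img"][270:350,270:400]; cv2.imwrite("pics/s12t.png",cv2.resize(a,None,fx=6,fy=6,interpolation=2))
d=snap("wrist","w12"); s=d["state"]; a=d["img"][290:420,500:640]; cv2.imwrite("pics/w12z.png",cv2.resize(cv2.convertScaleAbs(a,alpha=1.3),None,fx=4,fy=4,interpolation=2))
dx=(.6627-s["tcp_pos"][0])*1e3; dz=(s["tcp_pos"][2]-.2659)*1e3; print(dx,dz,s["force"],s["opening"])
th=np.linspace(.9,1.2,301); e=(28-12+160*np.sin(th-.1)-dx)**2+(160*np.cos(th-.1)-159.2-dz)**2; print(th[e.argmin()],e.min()**.5)
E
```

```text
146.31708845639423 -66.91887620254846 [9.92138317 6.35806251 6.24386182] 0.018100223120055034
1.055 0.32324143778528386
```

View pics/s12z.png

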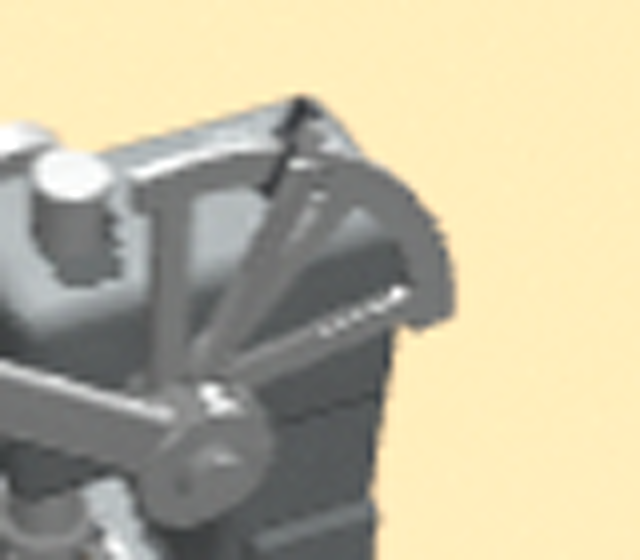

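View pics/sc12z.png

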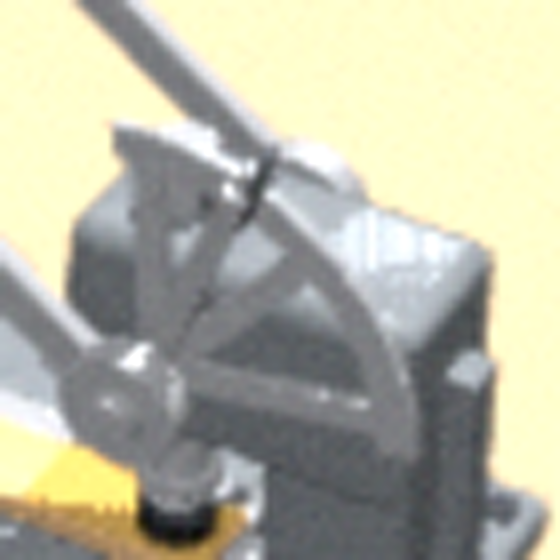

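View pics/s12t.png

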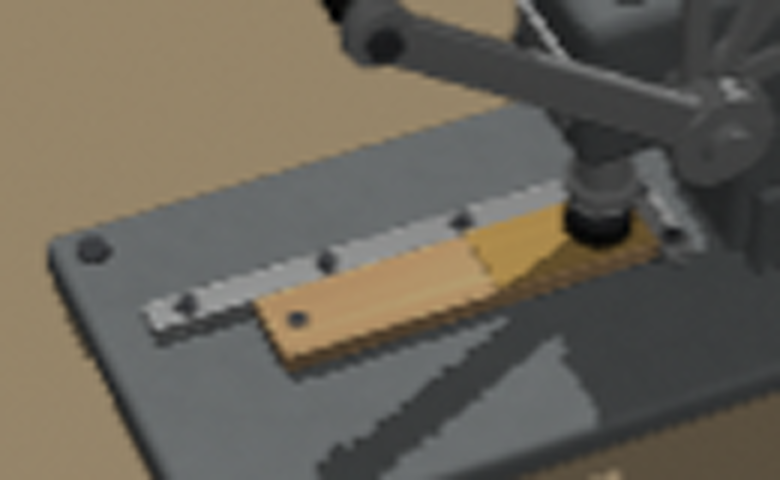

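View pics/w12z.png

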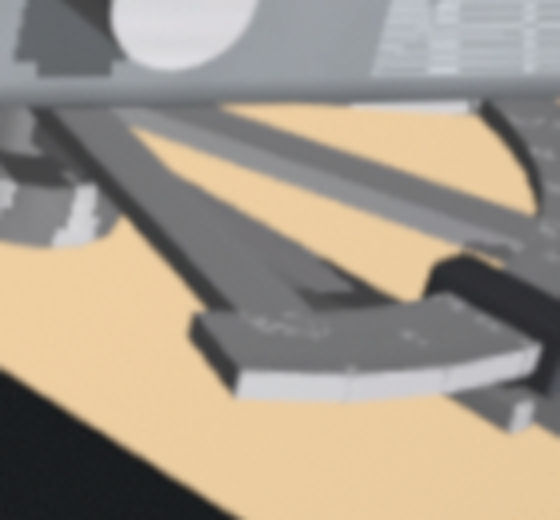

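```bash
cat > ov.py <<'E'
from h import *
import sys
p=np.load("press2.npy"); tag_=sys.argv[1]; tp=float(sys.argv[2]); ti=float(sys.argv[3])
def pt(th,y,r): return P2W(p,[(.012+r*np.sin(1.4-th),y,.120+r*np.cos(1.4-th))])
outs=[]
for n,b in(("s"+tag_,(235,285,380,430)),("sc"+tag_,(270,320,340,390)),("w"+tag_,(300,420,520,640))):
  d=load(n); c=cam(d); f=400/(b[1]-b[0])
  a=cv2.resize(cv2.convertScaleAbs(d["img"][b[0]:b[1],b[2]:b[3]],alpha=1.6),(400,400),interpolation=cv2.INTER_CUBIC)
  g=a.copy()
  q=lambda th,y,r: tuple(int(v) for v in (proj(c,pt(th,y,r))[0]-[b[2],b[0]]+.5)*f)
  cv2.line(g,q(tp,-.046,.03),q(tp,-.046,.086),(0,0,255),1); cv2.circle(g,q(tp,-.046,.086),4,(0,0,255),1)
  cv2.line(g,q(ti,-.0365,.071),q(ti,-.0365,.097),(0,255,0),1); cv2.circle(g,q(ti,-.0365,.086),4,(0,255,0),1)
  outs.append(np.vstack([a,g])[:, :])
o=np.hstack(outs); cv2.imwrite(f"pics/ov{tag_}.png",cv2.resize(o,(800,533),interpolation=cv2.INTER_AREA))
E
python3 ov.py 12 1.055 1.055
```

```text
(no output)
```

View pics/ov12.png

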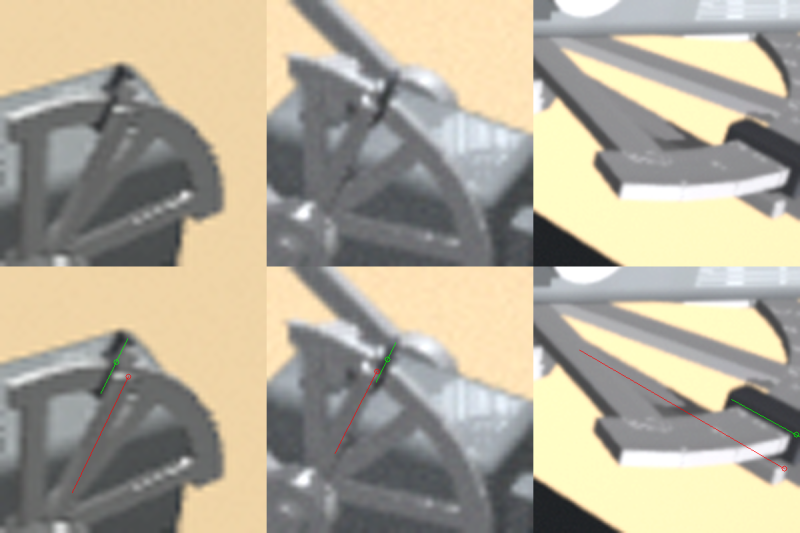

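The overlays agree in all three views: pointer at 1.055, index at 1.05–1.07, well inside the 0.07 rad tolerance. The tag's near corner is still at side (312.5,321), as before the pull. I hold briefly and check that nothing moves.

Emit:
send_rows(
  linear=[
    [-0.5,0,-0.5],
    [-0.5,0,-0.5],
    [-0.5,0,-0.5],
    [-0.5,0,-0.5],
    [-0.5,0,-0.5],
  ],
  yaw=[0,0,0,0,0],
  hand=[255,255,255,255,255],
)

```text
t: 16.23
tcp_pos: [0.516, -0.0854, 0.1985]
eef_rot: [-3.14, 0.002, -0.006]
force: [9.4, 5.9, 6.5]
opening: 0.0179
```

Emit:
send_rows(
  linear=[
    [0,0,0],
    [0,0,0],
    [0,0,0],
    [0,0,0],
  ],
  yaw=[0,0,0,0],
  hand=[255,255,255,255],
)

```text
t: 16.73
tcp_pos: [0.516, -0.0854, 0.1985]
eef_rot: [-3.14, 0.002, -0.006]
force: [10.9, 6.4, 5.9]
opening: 0.0181
```

```bash
python3 - <<'E'
from h import *
d=snap("side","s13"); snap("scene","sc13"); snap("wrist","w13"); s=arm.state(); print(s["tcp_pos"],np.abs(s["qd"]).max(),s["opening"],s["force"])
E
python3 ov.py 13 1.06 1.06
```

```text
[ 0.51602332 -0.08537506  0.19847634] 0.0015461298535075912 0.017879401603360153 [10.2493602   6.03051562  6.3236303 ]
```

View pics/ov13.png

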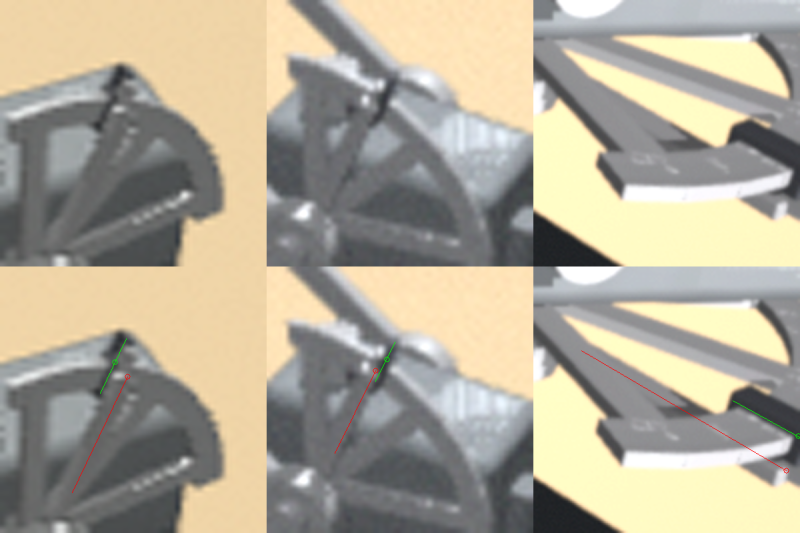

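View pics/s13.png

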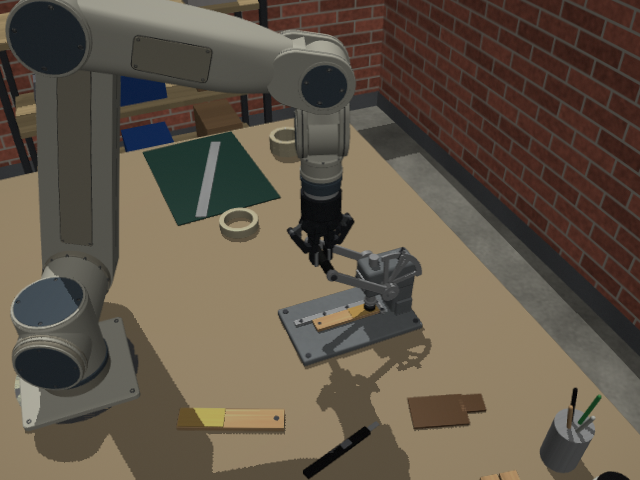

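The views show everything still (joint speeds about 0), the foot on the plate and the bystanders where they were. I'm handing the job in.

```bash
python3 -c "
from cell import arm
print(arm.sign_off())"
```

```text
the job is handed in; nothing more can be done
None
```

I handed the job in at about t = 17 s, with the gripper still holding the handle at the mark and the foot down on the tag. `sign_off` gives no verdict, so the results below are my own measurements.

- **Tag:** I took the smaller bar on the bed and pushed it flush to the side fence (12 N reaction), then into the end stop (10 N). It measured 37.9 mm from the fence's front end (ideal 38), with about 0 rad of yaw. Its near corner had not moved in the side view after the pull.
- **Handle:** I gripped the sleeve from above and pulled it along the arc to a lever angle of about 1.06 rad, worked out from the tool's travel. At the last check the arm was still and the fingers read 17.9 mm on the 20 mm sleeve.
- **Pointer against index:** My estimates of the index from the pictures spread from 1.04 to 1.08 rad. In the side, scene and wrist overlays the pointer lies beside the fin. An earlier joint fit of pointer and fin read the pointer about 0.03 rad higher than the tool's travel did. Both differences are within the 0.07 rad allowed.
- **Foot and grip force:** I could not read either directly. At this lever angle the foot spring should press with about 33 N, and the grip force is fixed at half the gripper's maximum.
- **Bystanders:** The tape, knife and template look unmoved in the last side picture. I never touched the index.

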